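Clamp a glued notebook in the ratchet press

TASK

Pull the gluing press's plate up by its T-handle, notch by notch, until it hangs in its top notch on the pawl, and let go. Then lay the notebook flat on the press's foot, end first and centred, and slide it under the raised plate until its end butts squarely against the two uprights. Finally press down the pawl's thumb pad and keep it down until the plate has sunk all the way and rests on the notebook, then let go; leave the other things on the table where they are.

Things in the scene. Friction and masses are not known exactly. Their poses are not given: they have to be found in the camera images.
- press: The gluing press, fixed to the table. Origin: on the table at the middle of the press; x points from the open loading side to the uprights and on to the pawl, y across, z up. Plywood foot: x -130 to 110, y -75 to 75, top at z 18. Two grey uprights: y 14 to 28 and -14 to -28, x 30 to 46, top at z 185. Between them slides the steel rail, four dark ratchet teeth on its back. All in mm
- stop (a point): The stop for the notebook: the point on the foot's top midway between the front faces of the two uprights, at press x 30, y 0, z 18 mm
- plate (a point): Middle of the underside of the dark steel plate carried by the rail, at press x -13.5, y 0, z 22 mm plus the rail height. The plate is 83 along the press's x (-55 to 28), 90 across (y), 12 thick. In the top notch its underside is at z 98 mm
- rail (a joint): Height of the rail with plate and handle, m: 0 fully down, 0.084 upper end stop. The pawl catches it at 0.022, 0.040, 0.058 and 0.076 (top notch). Let go, it sinks to the notch below. Moving parts weigh 0.45 to 0.75 kg; damper 60 N per m/s, friction 1 N: pull slowly. With the pawl held off it sinks by itself within about 3 s. Resting on the notebook it reads 0.016
- t_handle (a point): Middle of the wooden T-handle at the head of the rail: a bar 100 long along the press's y, 14 thick along the press's x, 16 high, at press x 44, y 0, z 237 mm plus the rail height. Pinch it from above across its 14 mm; there is free room below it down to the uprights' top (z 185)
- pawl (a joint): Angle of the sprung pawl, rad: 0 engaged, 0.40 pressed to its stop; the teeth are free from about 0.20. Its pivot lies along the press's y at press x 61, z 110 mm. Let go, the spring swings it back and it catches the rail at the next notch below
- pawl_pad (a point): Middle of the top of the pawl's thumb pad, a dark steel plate 36 x 36 mm, 8 thick, on the pawl's tail behind the uprights: press x 137, y 0, z 118 mm with the pawl at 0. Pushed straight down it moves about 30 mm to its stop; 16 mm frees the teeth. Takes about 2 to 6 N; the first push, with the plate hanging on the pawl, is the hardest
- notebook: Slim notebook, stiff as a block, loose on the table, with kraft covers and white pages: 150 long (its x), 58 wide (its y), 20 thick (z), 0.11 to 0.23 kg. Origin at the centre of its underside. Either end may go in first; home, its end meets the uprights' front faces, so that its origin is at press x -45, y 0, z 18 mm
- glue_pot: Bystander: small clear plastic pot, 68 across, 45 high; origin at the centre of its underside
- brush: Bystander: glue brush lying flat, 170 long along its x; origin at its middle underneath
- scissors: Bystander: scissors lying flat, 185 long along their x, about 75 wide at the finger loops; origin near the pivot, underneath
- card_stack: Bystander: stack of white cards, 140 x 140 x 22 mm; origin at the centre of its underside
Mind the look-alikes: they are no part of the job. There is more than one size of the notebook; the one meant has the size given above.

How it is judged:
By the outcome, as a careful person would: the job done as asked, in the order asked, and still so for the second after the job is handed in, with the robot touching nothing.
It also fails if it takes over 70 s, if anything falls off the work surface, if the arm or the gripper's body presses on something with over 40 N, if the wrist force passes 120 N, or if a joint passes its speed limit or range.

ROBOT

A 6-joint arm with a two-finger parallel gripper is mounted at the origin on the work surface. World frame = base frame: x ahead of the robot, y to its left, z up, the work surface at z = 0. Lengths are in m, angles in degrees, forces in N, time in s.
With the tool pointing down it reaches from about 0.375 to 0.9 m from the base axis. Payload 3.1 kg.
Tool frame: the origin (TCP) lies at the very end of the fingers, on their centre line; the grasp point (between the pads) lies 19 mm behind it; z points along the fingers, y is the line along which they close (so a half turn about z gives the same grasp; the last joint's range is limited). The gripper opens to 87 mm and grips with 3 to 60 N. Pads are 19 mm wide; open, the fingers measure 117 mm over their backs; the gripper's body (75 mm by 190 mm) begins 51 mm behind the grasp point.
Start: joints at [66.205, 30.224, 82.088, -0, 67.689, -10.227], TCP at [0.147, 0.608, 0.223] pointing down, gripper open.
Joint ranges: [-176.69, 176.69], [-43.24, 126.21], [12.49, 139.97], [-82, 262], [0, 151.66], [-163.58, 163.58]. Speed limits (degrees/s): [159.86, 159.86, 180, 180, 180, 180].

INTERFACE

Orientations are given as a 3x3 rotation matrix whose columns are the frame's x, y, z axes.
In Python, from rig import bot, imaging gives the robot as it stands.
- The arm moves only by the tool drive_tool, never from a script. Its argument "deltas" is text: rows parted by semicolons, each of 5 numbers parted by spaces: the finger opening in mm, from 0 to 87, then the shift along the world's x, y, z in mm, then the turn about the world's z in rad. In form: jaw dx dy dz twist; .... A call has 1 to 12 rows; each row is the pose to reach, as a shift and turn from the pose commanded when the call began; what a row does not reach only later rows make up. A row lasts 1/10 s, in which the tool goes at most 50 mm and 8.59 degrees, less where a joint would pass 70% of its speed; a pose out of reach is approached as far as the arm can. A call with a gripper value outside its range is refused whole. The fingers move at their own pace and stop on an object; the grip force is fixed at half the most. Time passes only in rows, so rows that repeat a pose let the fingers close. It gives the time, the measured TCP pose, the force, the opening and the grip force at its end, in the units of the state.
- bot.read_state(): the state, without advancing time (a new reading comes with each control period).
- imaging.capture(name): name is "scene" or "top" or "wrist"; returns the picture (384x512x3 uint8, red, green, blue); there is no depth.
- imaging.camera_model(name): a dict with "fx", "fy", "cx", "cy" (pixels), "T" (4x4, takes a point from camera to world coordinates). Camera axes: x right, y down, z forward; pixel columns grow to the right and rows downward; lengths in m; the calibration is good to about 2 mm. A picture is of the moment at which its call begins: read the wrist's pose just before it. camera_model takes no time and is no camera call; for the wrist camera it gives the pose at the moment of the call.
- bot.hand_in(): hands the job in; it is judged then, once.
The state is a dict: "time_s": time; "joint_positions": joint angles; "qvel": joint speeds; "tau": joint torques, N m; "position": TCP position; "tcp_rot": TCP orientation; "force": force on the tool from outside, world axes, zero at the start; "moment": the same for the moment, N m; "opening": opening from 0.0 (shut) to 1.0 (fully open); "grasp_force": force on a finger pad.
Only numpy, scipy, OpenCV 4.12 (cv2) and the standard library are available. Lean on these libraries where they do the work, as an engineer would, in place of code of your own. Each camera call takes 0.05 s, during which the arm holds its last target. There are 200 camera calls.

## Working session

There is one attempt and no reset: what is moved stays moved. The work goes in short steps, Python scripts to look and compute and a tool call to move; the robot and the scene stay as the last step left them, time stands still between calls to the robot, and variables do not carry over. Pictures are saved under pics/ and viewed, at most 10 in all, crops included, and the job is handed in when it is done.

Besides the shell and the picture viewer there is one more tool, called after "Emit:" in YAML: its name, and indented under it one key for each argument. drive_tool: Moves the arm, as the interface text tells. Its arguments: {"type":"object","properties":{"deltas":{"type":"string"}},"required":["deltas"]}

```bash
mkdir -p pics; python3 - <<'E'
from rig import bot, imaging
import cv2,numpy as np
for n in ("scene","top"):
    im=imaging.capture(n); cv2.imwrite(f"pics/{n}0.png",cv2.resize(im[:,:,::-1],(800,600),interpolation=cv2.INTER_CUBIC)); np.save(f"{n}0.npy",im)
    m=imaging.camera_model(n); print(n,m["fx"],m["cx"],m["cy"],np.round(m["T"],3).tolist())
s=bot.read_state(); print(s["time_s"],s["position"],np.round(s["tcp_rot"],3).tolist(),s["force"])
E
```

```text
scene 453.87143974836596 252.78337952121947 191.18017138779663 [[0.843, 0.32, -0.433, 1.058], [0.539, -0.51, 0.671, -0.924], [-0.006, -0.798, -0.602, 0.979], [0.0, 0.0, 0.0, 1.0]]
top 358.60602213354326 249.02824539715212 188.96540478108284 [[-0.0, -0.997, 0.074, 0.401], [-1.0, 0.002, 0.026, -0.056], [-0.026, -0.074, -0.997, 1.373], [0.0, 0.0, 0.0, 1.0]]
0.1 [0.1463273  0.60696957 0.22169305] [[-0.972, 0.235, -0.001], [0.235, 0.972, -0.002], [0.0, -0.002, -1.0]] [-0.62746902 -1.09615567 -0.29923901]
```

View pics/scene0.png

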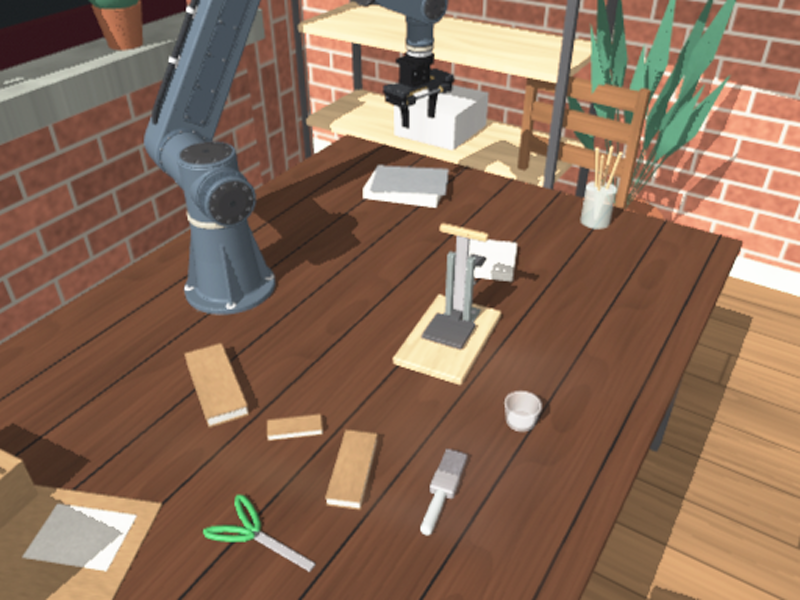

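View pics/top0.png

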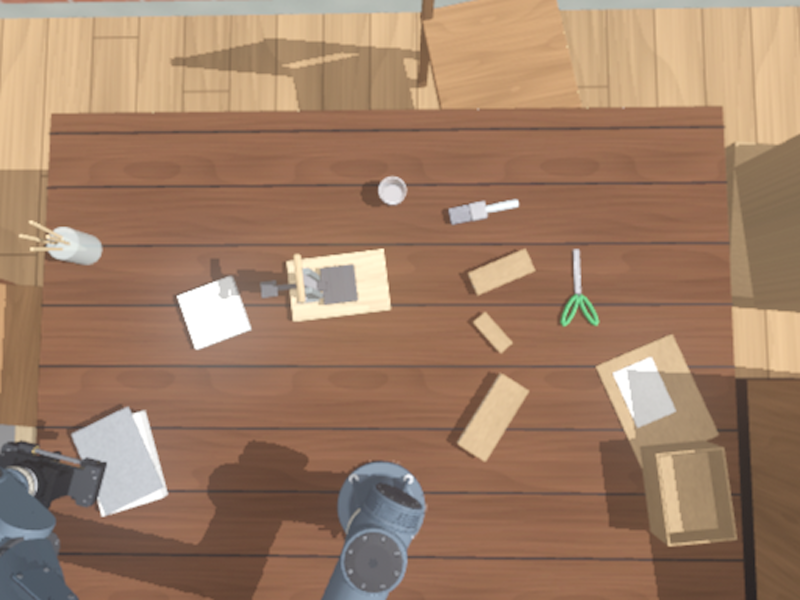

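The scene view shows the press in the middle, with its loading side toward the brush. The top view (800x600) has the press at (338,285), handle bar at (299,278) and pad at (269,289). There are three notebook candidates there: (501,272), (492,332) and (493,417). I'll measure their sizes on a plane.

```bash
cat > h.py <<'E'
import numpy as np,cv2
from rig import bot,imaging
def ray(m,uv,z):
    T=np.array(m["T"]); d=T[:3,:3]@np.array([(uv[0]-m["cx"])/m["fx"],(uv[1]-m["cy"])/m["fy"],1]); o=T[:3,3]
    return o+d*(z-o[2])/d[2]
def proj(m,p):
    T=np.array(m["T"]); c=T[:3,:3].T@(np.array(p)-T[:3,3]); return np.array([c[0]/c[2]*m["fx"]+m["cx"],c[1]/c[2]*m["fy"]+m["cy"]])
def rect(m,c,z):
    w=np.array([ray(m,p,z)[:2] for p in c.reshape(-1,2)])*1000
    (ce,sz,a)=cv2.minAreaRect(w.astype(np.float32))
    if sz[0]<sz[1]: sz=sz[::-1]; a+=90
    return np.round(ce,1),np.round(sz,1),round((a+90)%180-90,1)
E
python3 - <<'E'
from h import *
im=np.load("top0.npy"); m=imaging.camera_model("top")
hsv=cv2.cvtColor(im,cv2.COLOR_RGB2HSV)
for p in [(501,272),(492,332),(493,417),(375,262),(300,300),(299,265),(400,220),(336,285),(269,289)]:
    x,y=int(p[0]*.64),int(p[1]*.64); print(p,hsv[y,x])
mask=cv2.inRange(hsv,(8,40,130),(30,200,255)); mask[:100]=0
cs,_=cv2.findContours(mask,cv2.RETR_EXTERNAL,cv2.CHAIN_APPROX_NONE)
for c in cs:
    if cv2.contourArea(c)>150:
        print(cv2.boundingRect(c),cv2.contourArea(c),rect(m,c,.019))
v=[im[int(y*.64)-40:int(y*.64)+40,int(x*.64)-50:int(x*.64)+50,::-1] for x,y in [(501,272),(493,417)]]
cv2.imwrite("pics/cand.png",cv2.resize(np.hstack(v),(800,320),interpolation=cv2.INTER_CUBIC))
E
```

```text
(501, 272) [ 17  78 225]
(492, 332) [ 17  78 226]
(493, 417) [ 17  78 226]
(375, 262) [ 24  42 255]
(300, 300) [ 18  66 244]
(299, 265) [ 22  55 255]
(400, 220) [ 10 112 153]
(336, 285) [  0   8 155]
(269, 289) [150   5 154]
(38, 359, 97, 25) 1042.0 (array([-205.1,  588.9]), array([369.8,  74.4]), 77.4)
(248, 358, 174, 26) 3985.0 (array([-160.2, -328.5]), array([622.9,  88.2]), -89.3)
(162, 357, 54, 27) 1124.0 (array([-164.3,  200.7]), array([195.1,  92.3]), -89.4)
(172, 333, 48, 22) 730.5 (array([-69.6, 176. ]), array([173.7,  75.3]), -89.5)
(261, 316, 157, 41) 5108.0 (array([ -39. , -347.6]), array([564.4, 141.6]), 89.7)
(32, 315, 106, 34) 1621.5 (array([-29.6, 592.7]), array([396.1, 119.3]), -89.6)
(20, 275, 29, 18) 195.5 (array([148.7, 786.1]), array([108.7,  61. ]), 83.7)
(0, 100, 512, 250) 97596.0 (array([384.4, -24. ]), array([1971.2,  921.1]), 89.5)
```

View pics/cand.png

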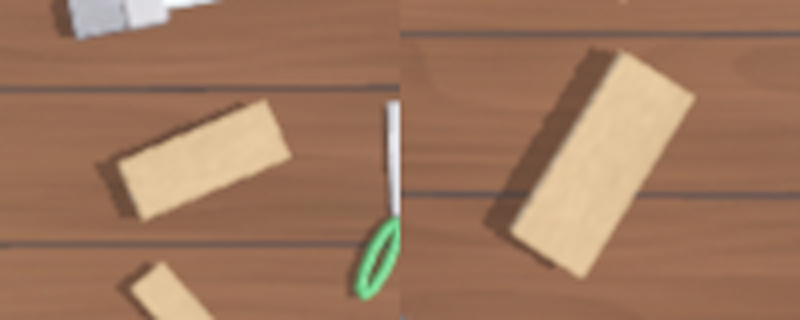

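The crop shows kraft block A (left, top-view (501,272)) and larger block C (right, (493,417)). The mask also caught the table, so I'll tighten it by brightness and get sizes.

```bash
python3 - <<'E'
from h import *
im=np.load("top0.npy"); m=imaging.camera_model("top")
hsv=cv2.cvtColor(im,cv2.COLOR_RGB2HSV)
mask=cv2.inRange(hsv,(12,28,195),(30,140,255)); mask[:100]=0
cs,_=cv2.findContours(mask,cv2.RETR_EXTERNAL,cv2.CHAIN_APPROX_NONE)
for c in cs:
    if cv2.contourArea(c)>150:
        print(cv2.boundingRect(c),cv2.contourArea(c),rect(m,c,.019))
        q=cv2.approxPolyDP(c,4,True).reshape(-1,2); print([np.round(ray(m,p,.018)[:2]*1000).tolist() for p in q][:10])
print("pad",ray(m,(269*.64,289*.64),.118),"handle",ray(m,(299*.64,278*.64),.245), "plate",ray(m,(339*.64,285*.64),.034))
E
```

```text
(420, 288, 24, 53) 469.5 (array([  42.4, -697.4]), array([181.5,  85.6]), 5.2)
[[136.0, -732.0], [128.0, -649.0], [-50.0, -668.0], [-47.0, -700.0], [124.0, -681.0]]
(293, 240, 45, 55) 1063.0 (array([ 211.5, -267.8]), array([197.3,  77.3]), -32.6)
[[309.0, -297.0], [151.0, -184.0], [111.0, -243.0], [269.0, -349.0]]
(382, 214, 59, 67) 921.5 (array([ 284.1, -639.5]), array([197.5, 186.7]), -67.0)
[[406.0, -692.0], [332.0, -516.0], [164.0, -585.0], [204.0, -597.0], [313.0, -549.0], [354.0, -631.0], [321.0, -659.0], [317.0, -729.0]]
(304, 200, 24, 26) 246.0 (array([ 412.3, -269.3]), array([99.2, 38.8]), 41.1)
[[459.0, -247.0], [432.0, -228.0], [365.0, -291.0], [391.0, -314.0]]
(469, 196, 43, 43) 1559.0 (array([ 394.6, -913.3]), array([158.2, 143.5]), 85.0)
[[473.0, -841.0], [336.0, -839.0], [318.0, -987.0], [458.0, -994.0]]
(300, 160, 42, 29) 560.5 (array([ 559. , -292.3]), array([149.8,  58.1]), -66.9)
[[610.0, -351.0], [557.0, -218.0], [508.0, -233.0], [561.0, -369.0]]
(183, 159, 67, 47) 2400.5 (array([533.9, 104.1]), array([241.5, 165.3]), -83.2)
[[616.0, -6.0], [589.0, 193.0], [605.0, 208.0], [586.0, 231.0], [536.0, 223.0], [532.0, 204.0], [444.0, 214.0], [467.0, -21.0]]
(0, 100, 31, 9) 237.5 (array([837. , 897.1]), array([121.4,  32.1]), 89.5)
[[854.0, 958.0], [822.0, 957.0], [825.0, 837.0], [853.0, 838.0]]
pad [0.50828411 0.24771351 0.118     ] handle [0.51970081 0.15595751 0.245     ] plate [0.5247339 0.098792  0.034    ]
```

Notebook A at (501,272) in the top view measures 150x58, which fits. C is 197x77 and the small one 99x39, so those are look-alikes. The foot measures about 240x150, with the press origin near (529,116) mm and its x axis at about 95.7°. Next I move above the T-handle.

Emit:
drive_tool:
  deltas: "87 20 -24 30 0.05; 87 50 -60 50 0.1; 87 85 -100 70 0.15; 87 120 -140 90 0.2; 87 150 -178 110 0.25; 87 182 -216 130 0.3; 87 214 -254 150 0.337; 87 246 -292 150 0.337; 87 278 -330 150 0.337; 87 310 -368 150 0.337; 87 345 -408 150 0.337; 87 377 -449 150 0.337"

```text
time_s: 1.3
position: [0.5075, 0.1777, 0.3723]
tcp_rot: [[-0.995, -0.1, -0.0], [-0.1, 0.995, 0.0], [0.0, 0.0, -1.0]]
force: [0.6, 0.2, 0.2]
opening: 0.997
grasp_force: 0.0
```

```bash
python3 - <<'E'
from h import *
s=bot.read_state(); print(s["time_s"],s["position"],np.round(s["tcp_rot"],3).tolist())
m=imaging.camera_model("wrist"); im=imaging.capture("wrist"); np.save("w1.npy",im); import pickle; pickle.dump(m,open("w1.pkl","wb"))
print(m["fx"],np.round(m["T"],3).tolist())
a=np.deg2rad(95.7); O=np.array([528.7,115.9]); R=np.array([[np.cos(a),-np.sin(a)],[np.sin(a),np.cos(a)]])
im2=im[:,:,::-1].copy()
for p in [(44,50,245),(44,-50,245),(44,0,245),(137,0,118),(155,18,118),(110,75,18),(110,-75,18)]:
    w=np.append(O+R@np.array(p[:2]),p[2])/1000; q=proj(m,w); print(p,np.round(w,3),q)
    cv2.circle(im2,tuple(int(v) for v in q),3,(0,0,255),1)
cv2.imwrite("pics/w1.png",cv2.resize(im2,(800,600)))
E
```

```text
1.3 [0.50754811 0.17771836 0.37228365] [[-0.995, -0.1, -0.0], [-0.1, 0.995, 0.0], [0.0, 0.0, -1.0]]
303.4431125723917 [[-0.1, 0.953, 0.286, 0.428], [0.995, 0.096, 0.03, 0.169], [0.001, 0.288, -0.958, 0.534], [0.0, 0.0, 0.0, 1.0]]
(44, 50, 245) [0.475 0.155 0.245] [234.25296852 152.13288134]
(44, -50, 245) [0.574 0.165 0.245] [236.02474618 247.24246117]
(44, 0, 245) [0.524 0.16  0.245] [235.18077529 201.93783919]
(137, 0, 118) [0.515 0.252 0.118] [306.93028873 173.81266253]
(155, 18, 118) [0.495 0.268 0.118] [320.56818772 161.12538468]
(110, 75, 18) [0.443 0.218 0.018] [282.74988722 115.82076364]
(110, -75, 18) [0.592 0.233 0.018] [280.45422266 202.34969234]
```

View pics/w1.png

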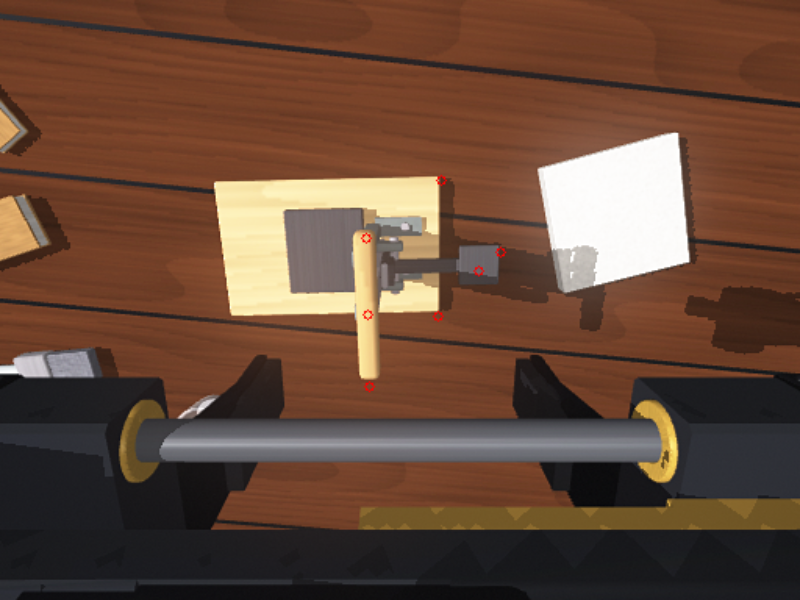

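The overlay shows my prediction about 4 to 5 mm too high in world x and good along the press. The handle is at (367,305) and the pad at (478,264), so I correct the origin to (524.5,116). I let the arm settle first.

Emit:
drive_tool:
  deltas: "87 0 0 0 0; 87 0 0 0 0; 87 0 0 0 0"

```text
time_s: 1.65
position: [0.5055, 0.1805, 0.3723]
tcp_rot: [[-0.995, -0.102, -0.001], [-0.102, 0.995, 0.0], [0.001, 0.0, -1.0]]
force: [-0.7, -0.8, -0.7]
opening: 0.998
grasp_force: 0.0
```

```bash
python3 - <<'E'
from h import *; import pickle
im=np.load("w1.npy"); m=pickle.load(open("w1.pkl","rb"))
hsv=cv2.cvtColor(im,cv2.COLOR_RGB2HSV)
# foot corners / pad / handle measured in w1 (display px *0.64)
D=.64
for n,p,z in [("c-130,75",(215,182),18),("c-130,-75",(232,315),18),("c110,75",(440,178),18),("c110,-75",(438,312),18),("pad",(478,264),118),("h+",(366,232),245),("h-",(368,380),245)]:
    print(n,np.round(ray(m,(p[0]*D,p[1]*D),z/1000)*1000,1))
E
```

```text
c-130,75 [468.1 -20.   18. ]
c-130,-75 [614.5  -2.1  18. ]
c110,75 [440.3 215.6  18. ]
c110,-75 [587.5 231.9  18. ]
pad [508.4 249.8 118. ]
h+ [471.1 154.4 245. ]
h- [569.5 163.7 245. ]
```

Emit:
drive_tool:
  deltas: "60 15 -22 0 0.008; 60 15 -22 -35 0.008; 60 15 -22 -70 0.008; 50 15 -22 -105 0.008; 50 15 -22 -130 0.008; 50 15 -22 -145 0.008; 50 15 -22 -145 0.008; 0 15 -22 -145 0.008; 0 15 -22 -145 0.008; 0 15 -22 -145 0.008; 0 15 -22 -145 0.008; 0 15 -22 -145 0.008"

```text
time_s: 2.85
position: [0.522, 0.1575, 0.2281]
tcp_rot: [[-0.994, -0.108, 0.001], [-0.108, 0.994, 0.0], [-0.001, -0.0, -1.0]]
force: [0.4, 0.9, 0.3]
opening: 0.205
grasp_force: 0.0
```

Emit:
drive_tool:
  deltas: "0 0 0 0 0; 0 0 0 0 0; 0 0 0 0 0; 0 0 0 0 0"

```text
time_s: 3.25
position: [0.5218, 0.1585, 0.228]
tcp_rot: [[-0.994, -0.108, 0.001], [-0.108, 0.994, 0.002], [-0.001, 0.002, -1.0]]
force: [-1.0, 5.1, 3.1]
opening: 0.16
grasp_force: 30.0
```

Gripped at 14 mm. Now I pull up slowly.

Emit:
drive_tool:
  deltas: "0 0 0 5 0; 0 0 0 10 0; 0 0 0 15 0; 0 0 0 20 0; 0 0 0 25 0; 0 0 0 30 0; 0 0 0 35 0; 0 0 0 40 0; 0 0 0 45 0; 0 0 0 50 0; 0 0 0 55 0; 0 0 0 60 0"

```text
time_s: 4.45
position: [0.5217, 0.1585, 0.2852]
tcp_rot: [[-0.994, -0.108, -0.002], [-0.108, 0.994, 0.002], [0.001, 0.002, -1.0]]
force: [3.5, 5.5, -8.7]
opening: 0.156
grasp_force: 30.0
```

Emit:
drive_tool:
  deltas: "0 0 0 5 0; 0 0 0 10 0; 0 0 0 14 0; 0 0 0 17 0; 0 0 0 19 0; 0 0 0 21 0; 0 0 0 21 0; 0 0 0 21 0; 0 0 0 21 0"

```text
time_s: 5.35
position: [0.5217, 0.1585, 0.3072]
tcp_rot: [[-0.994, -0.108, -0.001], [-0.108, 0.994, 0.002], [0.0, 0.002, -1.0]]
force: [1.1, 5.8, -6.3]
opening: 0.156
grasp_force: 30.0
```

Emit:
drive_tool:
  deltas: "0 0 0 1.5 0; 0 0 0 2 0; 0 0 0 2 0; 0 0 0 0 0; 0 0 0 -2 0; 0 0 0 -4 0; 0 0 0 -4.5 0; 0 0 0 -4.5 0; 0 0 0 -4.5 0"

```text
time_s: 6.25
position: [0.5218, 0.1585, 0.3038]
tcp_rot: [[-0.994, -0.108, 0.0], [-0.108, 0.994, 0.002], [-0.0, 0.002, -1.0]]
force: [0.1, 5.4, 0.2]
opening: 0.156
grasp_force: 30.0
```

The weight is off the gripper at +76 mm, so the plate hangs in the top notch. I release and go to the notebook.

Emit:
drive_tool:
  deltas: "40 0 0 -4.5 0; 40 0 0 -4.5 0; 40 0 0 -4.5 0; 40 0 0 -4.5 0; 50 0 0 25 0; 60 0 0 55 0; 70 2 -25 55 -0.14; 87 5 -70 55 -0.28; 87 9 -115 55 -0.42; 87 13 -160 45 -0.56; 87 17 -205 25 -0.7; 87 21 -250 0 -0.84"

```text
time_s: 7.45
position: [0.5432, -0.0937, 0.3054]
tcp_rot: [[-0.74, 0.673, 0.003], [0.673, 0.74, -0.002], [-0.004, 0.001, -1.0]]
force: [0.2, 0.3, -0.0]
opening: 0.991
grasp_force: 0.0
```

Emit:
drive_tool:
  deltas: "87 4 -45 -10 -0.14; 87 8 -90 -20 -0.28; 87 12 -135 -40 -0.42; 87 16 -180 -40 -0.44; 87 18 -200 -40 -0.44; 87 18 -200 -40 -0.44"

```text
time_s: 8.05
position: [0.5606, -0.2946, 0.2645]
tcp_rot: [[-0.385, 0.923, 0.0], [0.923, 0.385, -0.001], [-0.001, -0.0, -1.0]]
force: [0.0, 1.0, 0.7]
opening: 1.001
grasp_force: 0.0
```

```bash
python3 - <<'E'
from h import *; import pickle
s=bot.read_state(); print(s["time_s"],s["position"],np.round(s["tcp_rot"],3).tolist(),s["joint_positions"])
m=imaging.camera_model("wrist"); im=imaging.capture("wrist"); np.save("w2.npy",im); pickle.dump(m,open("w2.pkl","wb"))
hsv=cv2.cvtColor(im,cv2.COLOR_RGB2HSV)
mask=cv2.inRange(hsv,(12,28,195),(30,150,255))
cs,_=cv2.findContours(mask,cv2.RETR_EXTERNAL,cv2.CHAIN_APPROX_NONE)
for c in cs:
    if cv2.contourArea(c)>300: print(cv2.boundingRect(c),cv2.contourArea(c),rect(m,c,.020))
cv2.imwrite("pics/w2.png",im[:,:,::-1])
cv2.imwrite("pics/s2.png",cv2.resize(imaging.capture("scene")[80:250,200:400,::-1],(700,595),interpolation=cv2.INTER_CUBIC))
E
```

```text
8.05 [ 0.56060394 -0.2946232   0.26448701] [[-0.385, 0.923, 0.0], [0.923, 0.385, -0.001], [-0.001, -0.0, -1.0]] [-3.77983521e+01  2.84756425e+01  7.81019953e+01 -4.26427306e-02
  7.33604775e+01 -6.04419891e+01]
(231, 104, 46, 111) 4637.5 (array([ 558.6, -292.3]), array([150.6,  58.7]), -66.9)
(116, 75, 84, 54) 2353.5 (array([ 414.7, -268.8]), array([99.9, 38.8]), 41.0)
(0, 0, 76, 121) 4741.0 (array([ 241.9, -289.9]), array([118.5,  77.9]), -32.5)
```

View pics/w2.png

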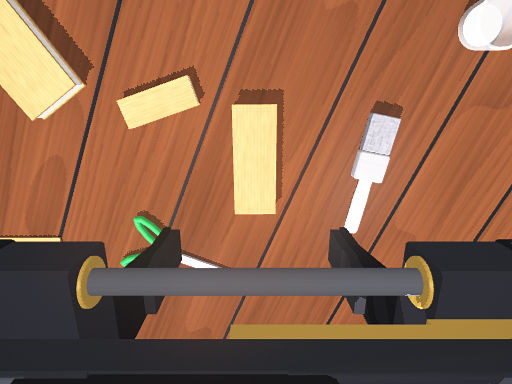

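View pics/s2.png

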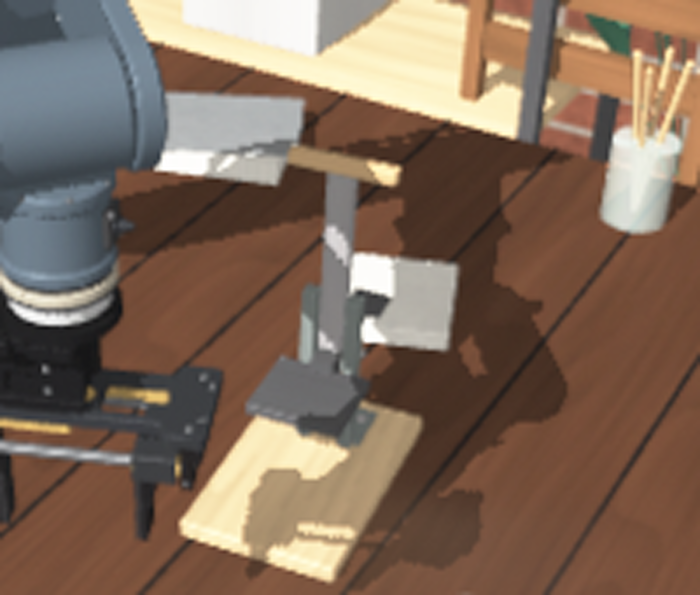

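The notebook is confirmed at (255,160) in the wrist view, 150.6x58.7 mm, and the scene crop shows the plate hanging high. I descend and grip at the middle.

Emit:
drive_tool:
  deltas: "87 -2 2 -45 0.008; 87 -2 2 -90 0.008; 87 -2 2 -135 0.008; 87 -2 2 -180 0.008; 87 -2 2 -220 0.008; 87 -2 2 -245 0.008; 87 -2 2 -259 0.008; 87 -2 2 -259 0.008; 0 -2 2 -259 0.008; 0 -2 2 -259 0.008; 0 -2 2 -259 0.008; 0 -2 2 -259 0.008"

```text
time_s: 9.35
position: [0.5592, -0.2896, 0.0071]
tcp_rot: [[-0.396, 0.918, 0.002], [0.918, 0.396, -0.001], [-0.002, 0.001, -1.0]]
force: [0.7, 0.9, -0.1]
opening: 0.724
grasp_force: 0.0
```

Emit:
drive_tool:
  deltas: "0 0 0 0 0; 0 0 0 0 0; 0 0 0 0 0"

```text
time_s: 9.65
position: [0.5589, -0.2895, 0.0068]
tcp_rot: [[-0.396, 0.918, 0.001], [0.918, 0.396, -0.001], [-0.001, 0.0, -1.0]]
force: [-0.7, -0.5, 6.4]
opening: 0.664
grasp_force: 30.0
```

Emit:
drive_tool:
  deltas: "0 0 0 15 0; 0 0 0 43 0; 0 -2 25 43 -0.05; 0 -5 60 43 -0.1; 0 -8 100 43 -0.15; 0 -11 140 43 -0.2; 0 -14 180 43 -0.25; 0 -17 215 43 -0.297; 0 -19 245 43 -0.297; 0 -21 270 43 -0.297; 0 -21 285 43 -0.297; 0 -21 293 43 -0.297"

```text
time_s: 10.85
position: [0.5376, 0.005, 0.0491]
tcp_rot: [[-0.111, 0.994, 0.0], [0.994, 0.111, -0.0], [-0.0, 0.0, -1.0]]
force: [0.0, 0.1, -1.1]
opening: 0.664
grasp_force: 30.0
```

```bash
python3 - <<'E'
from h import *; import pickle
s=bot.read_state(); print(s["time_s"],s["position"],np.round(s["tcp_rot"],3).tolist())
m=imaging.camera_model("wrist"); im=imaging.capture("wrist"); np.save("w3.npy",im); pickle.dump(m,open("w3.pkl","wb"))
cv2.imwrite("pics/w3.png",cv2.resize(im[:,:,::-1],(800,600)))
E
```

```text
10.85 [0.53760471 0.00501774 0.04910344] [[-0.111, 0.994, 0.0], [0.994, 0.111, -0.0], [-0.0, 0.0, -1.0]]
```

View pics/w3.png

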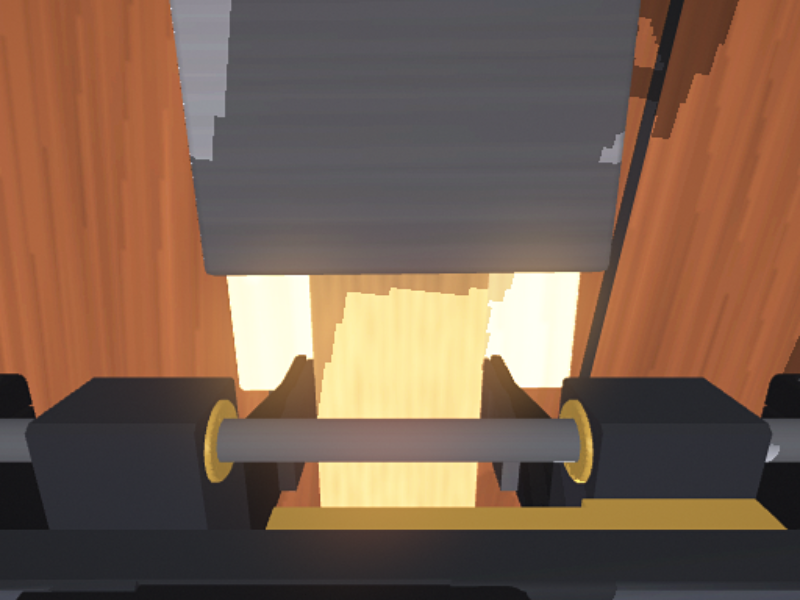

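The wrist view shows the plate ahead, front edge from (207,272) to (607,269). The foot's loading corners are at (240,390) and (575,387), with the notebook between the fingers.

```bash
python3 - <<'E'
from h import *; import pickle
m=pickle.load(open("w3.pkl","rb")); D=.64
for n,p,z in [("f+75",(240,390),18),("f-75",(575,387),18),("pl+45",(207,272),98),("pl-45",(607,269),98)]:
    print(n,np.round(ray(m,(p[0]*D,p[1]*D),z/1000)*1000,1))
E
```

```text
f+75 [468.9 -22.1  18. ]
f-75 [618.1  -3.9  18. ]
pl+45 [485.1  52.7  98. ]
pl-45 [581.8  64.3  98. ]
```

Emit:
drive_tool:
  deltas: "0 2 -1 -10 0.005; 0 2 -1 -20 0.005; 0 2 -1 -24 0.005; 0 2 -1 -24 0.005; 87 2 -1 -24 0.005; 87 2 -1 -24 0.005; 87 2 -1 -24 0.005; 87 2 -1 -24 0.005; 87 4 -21 -24 0.005; 87 6 -41 -24 0.005; 87 8 -56 -24 0.005; 87 8 -56 -24 0.005"

```text
time_s: 12.1
position: [0.5465, -0.054, 0.0249]
tcp_rot: [[-0.112, 0.994, 0.002], [0.994, 0.112, -0.001], [-0.001, 0.001, -1.0]]
force: [-0.2, 0.3, 0.5]
opening: 1.0
grasp_force: 0.0
```

Emit:
drive_tool:
  deltas: "0 0 0 0 0; 0 0 0 0 0; 0 0 0 0 0; 0 0 0 0 0; 0 0 0 0 0; 0 0 0 0 0; 0 0 0 0 0"

```text
time_s: 12.8
position: [0.5454, -0.0518, 0.0248]
tcp_rot: [[-0.115, 0.993, -0.0], [0.993, 0.115, 0.0], [0.0, -0.0, -1.0]]
force: [0.1, 1.8, -0.3]
opening: 0.663
grasp_force: 30.0
```

Emit:
drive_tool:
  deltas: "0 -1 10 0 0; 0 -2.5 22 0 0; 0 -4 34 0 0; 0 -5 46 0 0; 0 -6 54 0 0; 0 -7 60 0 0; 0 -7 60 0 0; 0 -7 60 0 0"

```text
time_s: 13.6
position: [0.5384, 0.0083, 0.0248]
tcp_rot: [[-0.115, 0.993, -0.0], [0.993, 0.115, 0.0], [0.0, -0.0, -1.0]]
force: [0.1, 1.4, 0.2]
opening: 0.661
grasp_force: 30.0
```

Emit:
drive_tool:
  deltas: "0 -0.2 2 0 0; 0 -0.5 4 0 0; 0 -0.7 6 0 0; 0 -0.8 7 0 0; 0 -0.8 7 0 0"

```text
time_s: 14.1
position: [0.5379, 0.0149, 0.0248]
tcp_rot: [[-0.115, 0.993, 0.0], [0.993, 0.115, 0.0], [-0.0, 0.0, -1.0]]
force: [-0.1, -0.4, -0.3]
opening: 0.658
grasp_force: 30.0
```

Emit:
drive_tool:
  deltas: "87 0 0 0 0; 87 0 0 0 0; 87 0 0 0 0; 87 0 0 0 0; 87 2.5 -20 0 0; 87 5 -45 0 0; 87 7.5 -65 0 0; 0 7.5 -65 0 0; 0 7.5 -65 0 0; 0 7.5 -65 0 0; 0 7.5 -65 0 0; 0 7.5 -65 0 0"

```text
time_s: 15.3
position: [0.545, -0.0493, 0.0248]
tcp_rot: [[-0.116, 0.993, -0.0], [0.993, 0.116, 0.0], [0.0, -0.0, -1.0]]
force: [0.1, -0.2, 0.6]
opening: 0.629
grasp_force: 0.0
```

```bash
python3 - <<'E'
from h import *; import pickle
s=bot.read_state(); print(s["time_s"],s["position"],s["opening"])
m=imaging.camera_model("wrist"); im=imaging.capture("wrist"); np.save("w4.npy",im); pickle.dump(m,open("w4.pkl","wb"))
cv2.imwrite("pics/w4.png",cv2.resize(im[:,:,::-1],(800,600)))
E
```

```text
15.3 [ 0.54503872 -0.04926437  0.02480904] 0.6291194350061768
```

View pics/w4.png

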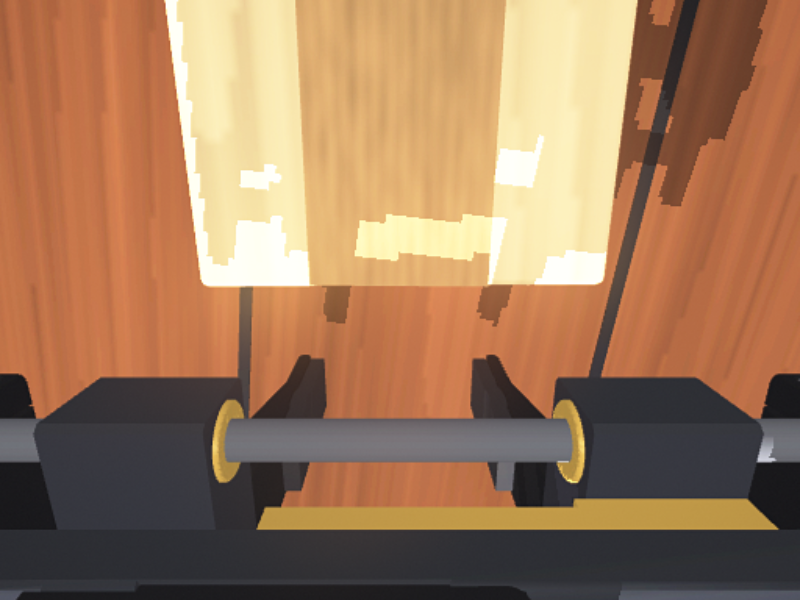

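The foot's loading edge runs from (202,286) to (605,284), and the notebook's rear edge from about (310,284) to (491,283). I'll check how well it is centred.

```bash
python3 - <<'E'
from h import *; import pickle
m=pickle.load(open("w4.pkl","rb")); D=.64
W=lambda p,z: ray(m,(p[0]*D,p[1]*D),z/1000)[:2]*1000
A,B=W((202,286),18),W((605,284),18)
L,R=W((310,284),38),W((491,283),38); L2,R2=W((296,0),38),W((507,0),38)
print(A,B,L,R,L2,R2)
u=(A-B)/np.linalg.norm(A-B); x=np.array([u[1],-u[0]]); x=-x if x[1]<0 else x
O=(A+B)/2+130*x
for p in (L,R,L2,R2,(545,-49.3)): r=np.array(p)-O; print(np.round([r@x,r@u],1))
print("O",O,"ang",np.rad2deg(np.arctan2(x[1],x[0])))
E
```

```text
[469.17027046 -22.67806555] [615.88479786  -4.74916894] [511.72721125 -11.80289154] [569.7452115  -4.6792725] [502.84193768  68.04376931] [560.33266272  74.74487989]
[-124.4   30.3]
[-124.3  -28.1]
[-44.   29.5]
[-44.4 -28.4]
[-165.6    1.9]
O [526.75850313 115.32644499] ang 96.96714898128276
```

Emit:
drive_tool:
  deltas: "0 1 0 0 0.005; 0 1 0 0 0.005; 0 1 0 0 0.005; 0 1 0 0 0.005; 0 1 0 0 0.005; 0 1 0 0 0.005; 0 0 8 0 0.005; 0 -1 16 0 0.005; 0 -1.6 22 0 0.005; 0 -2 25 0 0.005; 0 -2 25 0 0.005"

```text
time_s: 16.45
position: [0.5431, -0.0243, 0.0248]
tcp_rot: [[-0.121, 0.993, -0.0], [0.993, 0.121, 0.0], [0.0, -0.0, -1.0]]
force: [-0.3, 0.0, 0.6]
opening: 0.005
grasp_force: 0.0
```

Emit:
drive_tool:
  deltas: "0 -0.2 2 0 0; 0 -0.5 4 0 0; 0 -0.7 6 0 0; 0 -1 8 0 0; 0 -1 8 0 0"

```text
time_s: 16.95
position: [0.5423, -0.017, 0.0248]
tcp_rot: [[-0.12, 0.993, 0.0], [0.993, 0.12, 0.0], [0.0, 0.0, -1.0]]
force: [0.0, 1.2, -0.7]
opening: 0.005
grasp_force: 0.0
```

Emit:
drive_tool:
  deltas: "0 -0.2 1.5 0 0; 0 -0.4 3 0 0; 0 -0.5 4 0 0; 0 -0.5 4 0 0"

```text
time_s: 17.35
position: [0.5432, -0.0151, 0.0251]
tcp_rot: [[-0.121, 0.993, 0.003], [0.993, 0.121, -0.003], [-0.003, 0.002, -1.0]]
force: [0.6, -7.6, -0.7]
opening: 0.006
grasp_force: 3.8
```

Emit:
drive_tool:
  deltas: "0 -0.1 1 0 0; 0 -0.2 2 0 0; 0 -0.2 2 0 0; 0 -0.2 2 0 0"

```text
time_s: 17.75
position: [0.5435, -0.0149, 0.0252]
tcp_rot: [[-0.122, 0.993, 0.004], [0.992, 0.122, -0.005], [-0.006, 0.003, -1.0]]
force: [-0.1, -14.6, -0.7]
opening: 0.011
grasp_force: 6.9
```

Firm contact at 14 N, so it is butted. I back off, rise and check.

Emit:
drive_tool:
  deltas: "0 0 -5 0 0; 0 1 -20 0 0; 0 3 -45 0 0; 0 3 -45 15 0; 0 3 -45 15 0; 0 3 -45 15 0"

```text
time_s: 18.35
position: [0.5444, -0.0562, 0.0398]
tcp_rot: [[-0.119, 0.993, 0.0], [0.993, 0.119, 0.0], [0.0, 0.0, -1.0]]
force: [-0.0, 0.2, -0.4]
opening: 0.007
grasp_force: 0.0
```

```bash
python3 - <<'E'
from h import *; import pickle
s=bot.read_state(); print(s["time_s"],s["position"],s["opening"])
m=imaging.camera_model("wrist"); im=imaging.capture("wrist"); np.save("w5.npy",im); pickle.dump(m,open("w5.pkl","wb"))
cv2.imwrite("pics/w5.png",cv2.resize(im[:,:,::-1],(800,600)))
E
```

```text
18.35 [ 0.54444835 -0.05621293  0.0398146 ] 0.007166621817953226
```

View pics/w5.png

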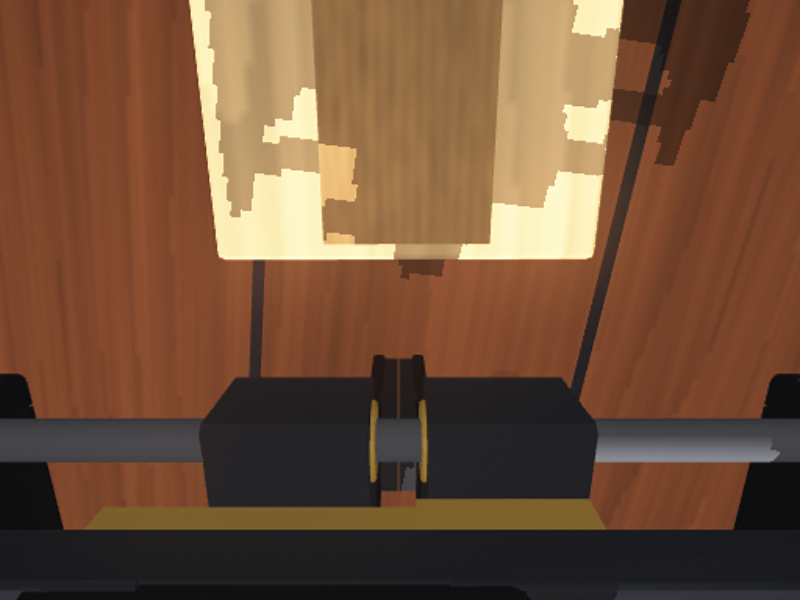

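The notebook's rear edge runs from (323,244) to (491,243), parallel to the foot edge from (219,259) to (594,259). I compute its position, then go over the press to the pad.

```bash
python3 - <<'E'
from h import *; import pickle
m=pickle.load(open("w5.pkl","rb")); D=.64
W=lambda p,z: ray(m,(p[0]*D,p[1]*D),z/1000)[:2]*1000
A,B=W((219,259),18),W((594,259),18)
u=(A-B)/np.linalg.norm(A-B); x=np.array([u[1],-u[0]]); x=-x if x[1]<0 else x
O=(A+B)/2+130*x
for p in (W((323,244),38),W((491,243),38),W((312,0),38),W((502,0),38)): r=p-O; print(np.round([r@x,r@u],1))
print("O",O,"ang",np.rad2deg(np.arctan2(x[1],x[0])), np.linalg.norm(A-B))
E
```

```text
[-120.7   29.4]
[-120.4  -28.9]
[-46.6  29.3]
[-46.6 -28.1]
O [526.82864431 115.20065263] ang 96.8692072256984 147.3910511193235
```

Emit:
drive_tool:
  deltas: "0 0 0 45 0; 0 0 0 90 0; 0 0 0 135 0; 0 0 0 180 0; 0 0 5 225 0; 0 -2 20 265 0; 0 -5 45 305 0; 0 -9 80 330 0; 0 -14 125 330 0; 0 -19 170 330 0; 0 -24 215 330 0; 0 -29 260 330 0"

```text
time_s: 19.6
position: [0.5144, 0.206, 0.369]
tcp_rot: [[-0.121, 0.993, -0.001], [0.993, 0.121, -0.0], [0.0, -0.001, -1.0]]
force: [0.1, 0.9, -0.1]
opening: 0.003
grasp_force: 0.0
```

Emit:
drive_tool:
  deltas: "0 -4 35 0 0; 0 -5 47 0 0; 0 -5 47 0 0; 0 -5 47 -40 0; 0 -5 47 -85 0; 0 -5 47 -130 0; 0 -5 47 -175 0; 0 -5 47 -175 0"

```text
time_s: 20.4
position: [0.506, 0.2476, 0.1888]
tcp_rot: [[-0.118, 0.993, -0.015], [0.993, 0.118, -0.005], [-0.003, -0.015, -1.0]]
force: [-1.5, -0.5, -0.4]
opening: 0.004
grasp_force: 0.0
```

```bash
python3 - <<'E'
from h import *; import pickle
s=bot.read_state(); print(s["time_s"],s["position"],s["opening"])
m=imaging.camera_model("scene"); im=imaging.capture("scene"); np.save("s6.npy",im)
cv2.imwrite("pics/s6.png",cv2.resize(im[60:260,180:420,::-1],(720,600),interpolation=cv2.INTER_CUBIC))
E
```

```text
20.4 [0.5060049  0.24763827 0.18880379] 0.004436676698965926
```

View pics/s6.png

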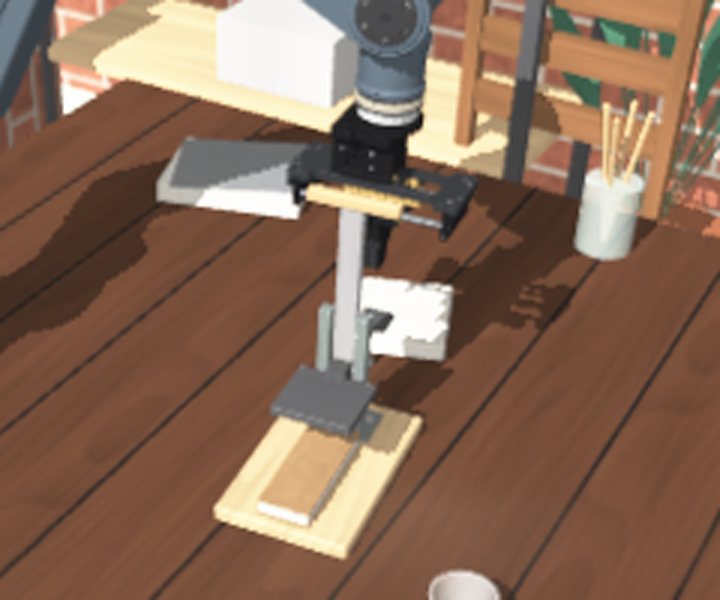

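The notebook is home (end at -120.5, y ±29) and the plate is still raised in the scene crop at (325,400). Now I press the pad.

Emit:
drive_tool:
  deltas: "0 4 3 -20 0; 0 4 3 -45 0; 0 4 3 -62 0; 0 4 3 -70 0; 0 4 3 -76 0; 0 4 3 -82 0; 0 4 3 -88 0; 0 4 3 -93 0; 0 4 3 -96 0; 0 4 3 -96 0; 0 4 3 -96 0; 0 4 3 -96 0"

```text
time_s: 21.65
position: [0.5147, 0.2539, 0.099]
tcp_rot: [[-0.12, 0.993, 0.0], [0.993, 0.12, 0.0], [0.0, 0.0, -1.0]]
force: [0.6, 0.7, 2.6]
opening: 0.006
grasp_force: 0.8
```

Emit:
drive_tool:
  deltas: "0 0 0 0 0; 0 0 0 0 0; 0 0 0 0 0; 0 0 0 0 0; 0 0 0 0 0; 0 0 0 0 0; 0 0 0 0 0; 0 0 0 0 0; 0 0 0 0 0; 0 0 0 0 0; 0 0 0 0 0; 0 0 0 0 0"

```text
time_s: 22.85
position: [0.5147, 0.2539, 0.0988]
tcp_rot: [[-0.12, 0.993, 0.0], [0.993, 0.12, 0.0], [0.0, 0.0, -1.0]]
force: [0.6, 1.6, 1.9]
opening: 0.003
grasp_force: 0.8
```

Emit:
drive_tool:
  deltas: "0 0 0 0 0; 0 0 0 0 0; 0 0 0 0 0; 0 0 0 0 0; 0 0 0 0 0; 0 0 0 0 0; 0 0 0 0 0; 0 0 0 0 0; 0 0 0 0 0; 0 0 0 0 0; 0 0 0 0 0; 0 0 0 0 0"

```text
time_s: 24.05
position: [0.5146, 0.2539, 0.0988]
tcp_rot: [[-0.12, 0.993, 0.0], [0.993, 0.12, 0.0], [0.0, 0.0, -1.0]]
force: [1.1, 0.5, 0.5]
opening: 0.006
grasp_force: 0.8
```

Emit:
drive_tool:
  deltas: "0 0 0 0 0; 0 0 0 0 0; 0 0 0 0 0; 0 0 0 0 0; 0 0 0 0 0; 0 0 0 0 0; 0 0 0 0 0; 0 0 0 0 0; 0 0 0 0 0; 0 0 0 0 0; 0 0 0 0 0; 0 0 0 0 0"

```text
time_s: 25.25
position: [0.5146, 0.2539, 0.0988]
tcp_rot: [[-0.12, 0.993, -0.0], [0.993, 0.12, -0.0], [-0.0, -0.0, -1.0]]
force: [1.0, 1.0, 1.5]
opening: 0.003
grasp_force: 0.8
```

```bash
python3 - <<'E'
from h import *
s=bot.read_state(); print(s["time_s"],s["position"],s["force"])
im=imaging.capture("scene"); np.save("s7.npy",im)
cv2.imwrite("pics/s7.png",cv2.resize(im[60:260,180:420,::-1],(720,600),interpolation=cv2.INTER_CUBIC))
E
```

```text
25.25 [0.5145708  0.25386001 0.09880402] [1.03353583 0.99100061 1.51676937]
```

View pics/s7.png

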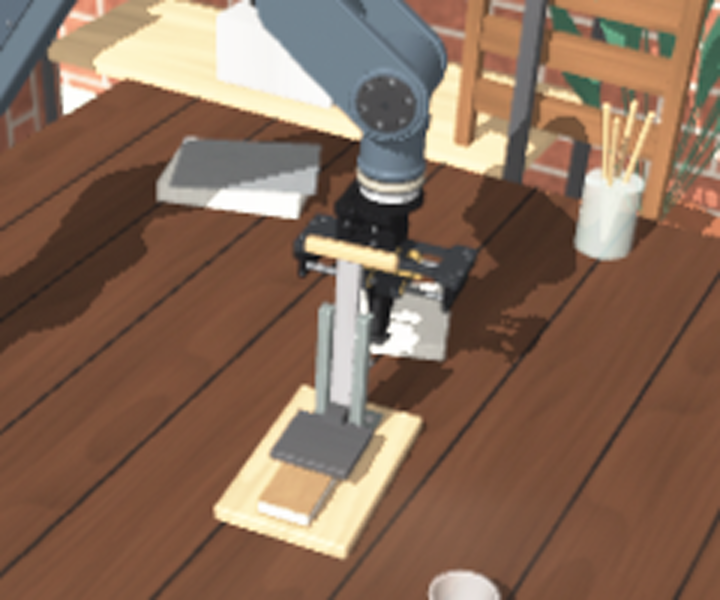

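The crop shows the plate down near the notebook at (325,445). I press a little deeper to be sure and check the handle's height numerically.

Emit:
drive_tool:
  deltas: "0 0 0 -3 0; 0 0 0 -6 0; 0 0 0 -6 0; 0 0 0 -6 0; 0 0 0 -6 0; 0 0 0 -6 0; 0 0 0 -6 0; 0 0 0 -6 0; 0 0 0 -6 0; 0 0 0 -6 0; 0 0 0 -6 0; 0 0 0 -6 0"

```text
time_s: 26.5
position: [0.5143, 0.2538, 0.0927]
tcp_rot: [[-0.12, 0.993, -0.001], [0.993, 0.12, -0.0], [-0.0, -0.001, -1.0]]
force: [-0.6, 0.4, 2.6]
opening: 0.005
grasp_force: 0.9
```

```bash
python3 - <<'E'
from h import *
m=imaging.camera_model("scene"); 
ims={"s6":np.load("s6.npy"),"s7":np.load("s7.npy"),"now":imaging.capture("scene"),"start":np.load("scene0.npy")}
a=np.deg2rad(96.8); u=np.array([np.cos(a),np.sin(a)]); v=np.array([-u[1],u[0]]); O=np.array([526.8,115.2])
for r in (0,.016,.022,.04,.076):
    print(r,[np.round(proj(m,np.append((O+44*u+y*v)/1000,.237+r)),1).tolist() for y in (-50,0,50)])
for n,im in ims.items():
    hsv=cv2.cvtColor(im,cv2.COLOR_RGB2HSV); k=cv2.inRange(hsv,(14,60,140),(30,255,255)); k[:,:270]=0;k[:,325:]=0;k[:100]=0;k[180:]=0
    cs,_=cv2.findContours(k,cv2.RETR_EXTERNAL,cv2.CHAIN_APPROX_SIMPLE)
    print(n,[(cv2.boundingRect(c),int(cv2.contourArea(c))) for c in cs if cv2.contourArea(c)>30])
E
```

```text
0 [[312.0, 152.2], [296.7, 148.5], [281.8, 144.9]]
0.016 [[312.4, 147.7], [297.0, 144.1], [282.0, 140.5]]
0.022 [[312.5, 146.0], [297.1, 142.4], [282.1, 138.9]]
0.04 [[313.0, 140.9], [297.4, 137.3], [282.2, 133.8]]
0.076 [[313.9, 130.4], [298.0, 126.8], [282.6, 123.4]]
s6 [((282, 121, 38, 12), 207)]
s7 [((281, 138, 40, 15), 170)]
now [((281, 138, 32, 14), 161)]
start [((281, 143, 32, 12), 158), ((275, 100, 50, 14), 173)]
```

The handle sits about 5 px above its start position, which matches 0.016, and it has stopped moving. I let go.

Emit:
drive_tool:
  deltas: "0 0 0 5 0; 0 0 0 12 0; 0 0 0 20 0; 0 0 0 30 0; 0 0 0 50 0; 0 0 0 85 0; 0 0 0 120 0; 0 -10 35 140 0; 0 -15 60 140 0; 0 -15 60 140 0; 0 -15 60 140 0; 0 -15 60 140 0"

```text
time_s: 27.75
position: [0.4994, 0.3129, 0.2325]
tcp_rot: [[-0.119, 0.993, -0.001], [0.993, 0.119, -0.001], [-0.001, -0.001, -1.0]]
force: [0.2, 0.0, 0.1]
opening: -0.0
grasp_force: 0.0
```

```bash
python3 - <<'E'
from h import *
im=imaging.capture("scene")
for n,im in {"now":im,"start":np.load("scene0.npy")}.items():
    hsv=cv2.cvtColor(im,cv2.COLOR_RGB2HSV); k=cv2.inRange(hsv,(14,60,140),(30,255,255)); k[:,:270]=0;k[:,325:]=0;k[:100]=0;k[180:]=0
    k[:115]=0; ys,xs=np.nonzero(k); print(n,xs.min(),xs.max(),ys.min(),ys.max(),ys.mean())
s=bot.read_state(); print(s["time_s"],s["position"],s["force"])
print(bot.hand_in())
E
```

```text
now 281 312 138 150 143.88826815642457
start 281 312 143 154 148.0782122905028
27.8 [0.49953048 0.31280017 0.23241052] [-0.55110683 -0.27070129 -0.4744613 ]
the job is handed in; nothing more can be done
None
```

The job is handed in at 27.8 s: by camera measurements the notebook is home against the uprights, the plate rests on it at a rail height of about 0.016, and the arm is clear; I viewed 11 pictures, one over the limit of 10.

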